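# Press the crept-up cask bungs home in order

### The arm

A 6-joint arm with a two-finger parallel gripper is mounted at the origin on the work surface. World frame = base frame: x ahead of the robot, y to its left, z up, the work surface at z = 0. Lengths are in m, angles in rad, forces in N, time in s.
With the tool pointing down it reaches from about 0.225 to 0.875 m from the base axis. Payload 3.4 kg.
Tool frame: the origin (TCP) lies on the centre line of the jaws, within the pads' length; the fingertips stand 8 mm ahead of it and the grasp point (between the pads) lies 11 mm behind it; z points along the fingers, y is the line along which they close (so a half turn about z gives the same grasp; the last joint's range is limited). The gripper opens to 85 mm and grips with 20 to 120 N. Pads are 22 mm wide; open, the fingers measure 114 mm over their backs; the gripper's body (76 mm by 85 mm) begins 54 mm behind the grasp point. The pads swing forward as they close: fully open they stand 13 mm farther back than shut.
Start: joints at [1.015, 0.276, 1.505, -0, 1.361, -0.121], TCP at [0.242, 0.522, 0.239] pointing down, gripper open.
Joint ranges: [-2.89, 2.89], [-0.75, 2.08], [0.22, 2.7], [-1.18, 4.32], [0.11, 2.71], [-2.7, 2.7]. Speed limits (rad/s): [2.57, 2.57, 3.14, 3.14, 3.14, 3.14].

### API

Orientations are given as a rotation vector (axis times angle).
In Python, from bench import r, grab_frame, camera_info, ticket gives the robot as it stands. The module is installed in compiled form; this text tells all that it offers.
- The arm moves only by the shell command python3 -m handwheel 'ROWS' [OPENING] [FORCE]. ROWS is JSON, a list of rows, each an object with "offset": the shift along the tool's x, y, z in m, a list of three; "twist": the turn about the tool's z in rad. In form: [{"offset": [dx, dy, dz], "twist": twist}, ...]. A call has 1 to 12 rows; each row is the pose to reach, as a shift and turn from the pose commanded when the call began, along the tool's axes at that moment; what a row does not reach only later rows make up. A row lasts 1/8 s, in which the tool goes at most 62.5 mm and 10.7 degrees, less where a joint would pass 70% of its speed; a pose out of reach is approached as far as the arm can. A call with a gripper value outside its range is refused whole. OPENING is the opening, from 0 (shut) to 1 (fully open), set as the call begins (- or left out, the last holds). The fingers move at their own pace and stop on an object; FORCE is the grip in N (left out, the last holds). Time passes only in rows, so rows that repeat a pose let the fingers close. It gives the time, the measured TCP pose, the force, the opening and the grip force at its end, in the units of the state.
- r.get_obs(): the state, without advancing time (a new reading comes with each control period).
- grab_frame(name): name is "scene" or "top" or "wrist"; returns the picture (400x640x3 uint8, blue, green, red); there is no depth.
- camera_info(name): a dict with "intrinsics" (3x3 intrinsics, pixels), "k1" (the pictures are not rectified: a ray, as slopes to the right and down, at radius r is drawn at 1 + k1 r^2 times it, then the intrinsics apply), "xyz" and "attitude" of the camera in the world; the wrist camera has in their place "mount" (4x4, takes a point from camera to tool coordinates, whose origin is the TCP and whose axes are the flange's). Camera axes: x right, y up, looking along -z (the intrinsics and any distortion apply to the point x, -y, -z); pixel columns grow to the right and rows downward; lengths in m; the calibration is good to about 2 mm. A picture is of the moment at which its call begins: read the wrist's pose just before it. camera_info takes no time and is no camera call.
- ticket.job_done(): hands the job in; it is judged then, once.
The state is a dict: "time_s": time; "joint_positions": joint angles; "joint_vel": joint speeds; "effort": joint torques, N m; "eef_pos": TCP position; "orientation": TCP orientation; "force": force on the tool from outside, world axes, zero at the start; "ft_torque": the same for the moment, N m; "grip_width": finger opening in m; "grasp_force": force on a finger pad.
Only numpy, scipy, OpenCV 4.12 (cv2) and the standard library are available. Lean on these libraries where they do the work, as an engineer would, in place of code of your own. Each camera call takes 0.05 s, during which the arm holds its last target. There are 200 camera calls.

### The job

The bungs on the three little oak casks have crept up. With a fingertip, press each bung down gently, as it would split under a hard shove, until it is fully home on its cask: the red one first, then the yellow, then the blue. Do not pick anything up, and leave the casks and the bottle, tumbler, spare bung and mallet around them where they are.

Things in the scene. Friction and masses are not known exactly. Their poses are not given: they have to be found in the camera images.
- bung_red (a joint): How far the red bung has been pushed down, in m: 0 = its rim 12 mm above its seat, 0.012 = fully home, rim flat on the seat (a stop). It starts between 0 and 0.002. It slides straight down only, cannot be pulled out, resists with about 4 N of friction all the way and stays where it is left. About 10 N is a good firm press; over 30 N would split it.
- bung_red_top (a point): Centre of the flat top of the red bung. Bung: a 38 mm rim disc with a soft round crown, 34 mm diameter, on it; top 14 mm above the rim's underside. The top is about 194 mm above the bench when the bung is up at 0 and 182 mm when fully home. The crown is springy: it squashes about 1 mm per 5 N pressed (4 mm at most) and springs back.
- cask_red: Oak cask carrying the red bung, lying on a dark wooden saddle, about 3 kg, loose on the bench; 180 mm long along its x, 150 mm diameter. Origin: on the bench under its middle, z up. The bung sits straight above the origin on a raised boss (48 mm diameter); the boss's top, the bung's seat, is 168 mm up. The casks stand side by side in any order, about 0.26 m apart in y; yaw varies.
- bung_yellow (a joint): How far the yellow bung has been pushed down, in m: 0 = its rim 12 mm above its seat, 0.012 = fully home, rim flat on the seat (a stop). It starts between 0 and 0.002. It slides straight down only, cannot be pulled out, resists with about 4 N of friction all the way and stays where it is left. About 10 N is a good firm press; over 30 N would split it.
- bung_yellow_top (a point): Centre of the flat top of the yellow bung. Bung: a 38 mm rim disc with a soft round crown, 34 mm diameter, on it; top 14 mm above the rim's underside. The top is about 194 mm above the bench when the bung is up at 0 and 182 mm when fully home. The crown is springy: it squashes about 1 mm per 5 N pressed (4 mm at most) and springs back.
- cask_yellow: Oak cask carrying the yellow bung, lying on a dark wooden saddle, about 3 kg, loose on the bench; 180 mm long along its x, 150 mm diameter. Origin: on the bench under its middle, z up. The bung sits straight above the origin on a raised boss (48 mm diameter); the boss's top, the bung's seat, is 168 mm up. The casks stand side by side in any order, about 0.26 m apart in y; yaw varies.
- bung_blue (a joint): How far the blue bung has been pushed down, in m: 0 = its rim 12 mm above its seat, 0.012 = fully home, rim flat on the seat (a stop). It starts between 0 and 0.002. It slides straight down only, cannot be pulled out, resists with about 4 N of friction all the way and stays where it is left. About 10 N is a good firm press; over 30 N would split it.
- bung_blue_top (a point): Centre of the flat top of the blue bung. Bung: a 38 mm rim disc with a soft round crown, 34 mm diameter, on it; top 14 mm above the rim's underside. The top is about 194 mm above the bench when the bung is up at 0 and 182 mm when fully home. The crown is springy: it squashes about 1 mm per 5 N pressed (4 mm at most) and springs back.
- cask_blue: Oak cask carrying the blue bung, lying on a dark wooden saddle, about 3 kg, loose on the bench; 180 mm long along its x, 150 mm diameter. Origin: on the bench under its middle, z up. The bung sits straight above the origin on a raised boss (48 mm diameter); the boss's top, the bung's seat, is 168 mm up. The casks stand side by side in any order, about 0.26 m apart in y; yaw varies.
- sample_bottle: Bystander: loose green glass sample bottle, 48 mm diameter, 150 mm tall, standing between two casks. Origin: centre of its underside.
- tumbler: Bystander: loose clear tasting tumbler, 54 mm diameter, 80 mm tall, standing between two casks. Origin: centre of its underside.
- spare_bung: Bystander: loose white spare bung, 40 mm diameter, 34 mm tall, standing on the bench on the robot's side of the casks. Origin: centre of its underside.
- mallet: Bystander: loose rubber mallet with wooden handle, 260 mm long, lying flat on the bench to the robot's right. Not needed.

How it is judged:
By the outcome, as a careful person would: the job done as asked, in the order asked, and still so for the second after the job is handed in, with the robot touching nothing.
It also fails if it takes over 45 s, if anything falls off the work surface, if the arm or the gripper's body presses on something with over 40 N, if the wrist force passes 120 N, or if a joint passes its speed limit or range.

## Working session

There is one attempt and no reset: what is moved stays moved. The work goes in short steps, Python scripts to look and compute and a shell command to move; the robot and the scene stay as the last step left them, time stands still between calls to the robot, and variables do not carry over. Pictures are saved under pics/ and viewed, at most 10 in all, crops included, and the job is handed in when it is done.

```bash
mkdir -p pics; python3 - <<'E'
from bench import r,grab_frame,camera_info
import cv2
o=r.get_obs();print(o)
for n in("scene","top"):
    cv2.imwrite(f"pics/{n}0.png",grab_frame(n));print(n,camera_info(n))
print(camera_info("wrist"))
E
```

```text
{'time_s': 0.0, 'joint_positions': array([ 1.01500269e+00,  2.76588267e-01,  1.50615320e+00,  1.51640800e-05,
        1.36072029e+00, -1.20985777e-01]), 'joint_vel': array([-0.0015942 ,  0.00137649,  0.00012976,  0.00113564,  0.00178441,
        0.00171513]), 'effort': array([-1.86695652e-04, -4.16775298e+01, -2.45805931e+01, -3.92038173e-04,
        1.09562755e-02,  4.43771953e-06]), 'eef_pos': array([0.24192098, 0.5210455 , 0.23843556]), 'orientation': array([-6.77494818e-01, -3.06701997e+00,  2.76118265e-03]), 'force': array([-0.47113707,  0.79309531,  0.51897517]), 'ft_torque': array([-0.01949377,  0.01169795, -0.02152571]), 'grasp_force': 0.0, 'grip_width': 0.08515430315739547}
scene {'intrinsics': array([[379.07914977,   0.        , 319.52753493],
       [  0.        , 379.07914977, 200.66023597],
       [  0.        ,   0.        ,   1.        ]]), 'k1': -0.06555151394898194, 'xyz': array([ 0.1278678 , -0.30816188,  1.06399476]), 'attitude': array([ 0.38583991, -0.21514789, -1.0443003 ])}
top {'intrinsics': array([[481.15844822,   0.        , 324.59635087],
       [  0.        , 481.15844822, 200.2757863 ],
       [  0.        ,   0.        ,   1.        ]]), 'k1': -0.023804862200374796, 'xyz': array([ 0.2892174 , -0.11173416,  1.24167513]), 'attitude': array([ 0.12903242, -0.14562018, -1.54342838])}
{'intrinsics': array([[331.86638835,   0.        , 319.67072823],
       [  0.        , 331.86638835, 197.79495113],
       [  0.        ,   0.        ,   1.        ]]), 'k1': -0.01259795637679916, 'mount': array([[ 1.40626959e-06,  9.63452841e-01,  2.67878001e-01,
         6.86177356e-02],
       [ 9.99999558e-01, -2.53194472e-04,  9.05392244e-04,
        -8.87948906e-04],
       [ 9.40127958e-04,  2.67877881e-01, -9.63452415e-01,
        -1.34431787e-01],
       [ 0.00000000e+00,  0.00000000e+00,  0.00000000e+00,
         1.00000000e+00]])}
```

View pics/top0.png

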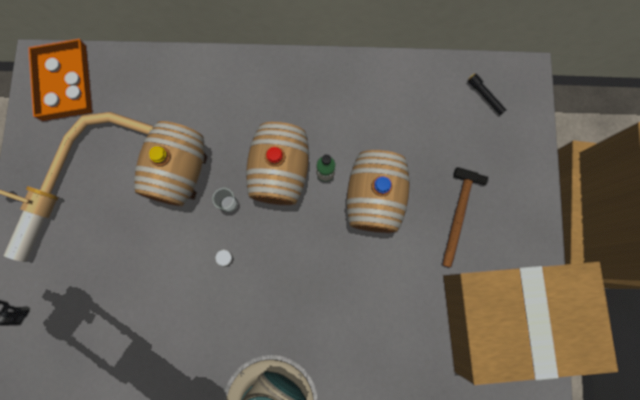

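View pics/scene0.png

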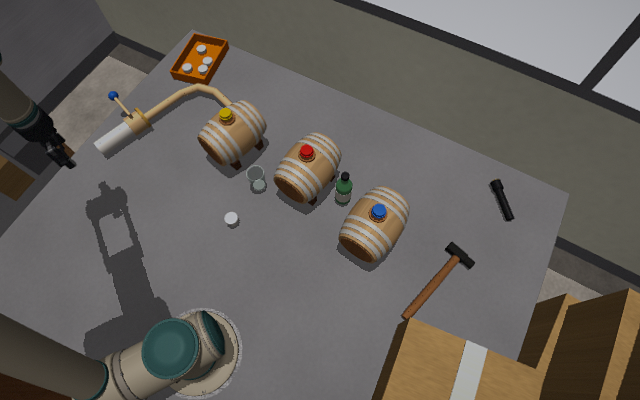

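Top view: red bung at (274,155), yellow (158,154), blue (382,185). A tap with a curved pipe stands beside the yellow cask, and the bottle is at (326,165), the tumbler at (225,200). The scene view shows red at (307,152), yellow (226,115), blue (378,211).

```bash
cat > h.py <<'E'
import numpy as np,cv2
from scipy.spatial.transform import Rotation as R
from bench import r,grab_frame,camera_info
def pose(n,o=None):
    c=camera_info(n)
    if n!="wrist": return c,R.from_rotvec(c["attitude"]).as_matrix(),c["xyz"]
    T=R.from_rotvec(o["orientation"]).as_matrix();M=c["mount"]
    return c,T@M[:3,:3],o["eef_pos"]+T@M[:3,3]
def ray(n,uv,o=None):
    c,A,p=pose(n,o);K=c["intrinsics"]
    d=((uv[0]-K[0,2])/K[0,0],(uv[1]-K[1,2])/K[1,1]);s=np.array(d)
    for _ in range(20): s=np.array(d)/(1+c["k1"]*(s@s))
    v=A@np.array([s[0],-s[1],-1]);return p,v/np.linalg.norm(v)
def onz(n,uv,z,o=None):
    p,v=ray(n,uv,o);return p+v*(z-p[2])/v[2]
def tri(a,b):
    (p,u),(q,v)=a,b
    t=np.linalg.lstsq(np.c_[u,-v],q-p,rcond=None)[0]
    x,y=p+u*t[0],q+v*t[1];return (x+y)/2,np.linalg.norm(x-y)
HUE=dict(red=((0,6),(174,180)),yellow=((24,34),),blue=((105,125),))
def blob(im,c,near=None):
    h=cv2.cvtColor(im,cv2.COLOR_BGR2HSV);m=0
    for a,b in HUE[c]: m=m|cv2.inRange(h,(a,170,70),(b,255,255))
    n,_,s,ce=cv2.connectedComponentsWithStats(m)
    k=[i for i in range(1,n) if s[i,4]>25]
    if near is not None:k=[i for i in k if np.hypot(*(ce[i]-near))<25]
    return [(ce[i].round(1),int(s[i,4])) for i in k]
E
python3 - <<'E'
from h import *
N=dict(red=((274,155),(307,152)),yellow=((158,154),(226,115)),blue=((382,185),(378,211)))
t,s=cv2.imread("pics/top0.png"),cv2.imread("pics/scene0.png")
for c,(a,b) in N.items():
    A,B=blob(t,c,a),blob(s,c,b);print(c,A,B)
    if A and B:
        a,b=A[0][0],B[0][0];print(tri(ray("top",a),ray("scene",b)),onz("top",a,.19),onz("scene",b,.19))
for nm,a,b in [("pipe bend",(100,117),(200,88)),("pipe end",(150,130),(230,105)),("barrel",(40,197),(145,122)),("knob",(0,196),(113,96))]:
    print(nm,tri(ray("top",a),ray("scene",b)))
print(R.from_rotvec(r.get_obs()["orientation"]).as_matrix().round(3))
E
```

```text
red [(array([273.9, 154.5]), 201)] [(array([306.2, 150.9]), 146)]
(array([ 0.58006536, -0.00346273,  0.18217382]), np.float64(0.0001858638316303345)) [ 0.57784847 -0.00419957  0.19      ] [ 0.5761232 -0.006227   0.19     ]
yellow [(array([157.2, 154. ]), 201)] [(array([225. , 113.6]), 114)]
(array([0.57263955, 0.2596619 , 0.18869224]), np.float64(0.0008271169035928965)) [0.57260831 0.25894037 0.19      ] [0.57165541 0.25907506 0.19      ]
blue [(array([382.4, 184.3]), 156)] [(array([378.5, 210.7]), 152)]
(array([ 0.51735406, -0.25076201,  0.18064336]), np.float64(0.0004955590101638688)) [ 0.51517376 -0.24934784  0.19      ] [ 0.51340966 -0.25154666  0.19      ]
pipe bend (array([0.68278987, 0.45647413, 0.08392566]), np.float64(0.02701029876146958))
pipe end (array([0.64976706, 0.31202905, 0.11237299]), np.float64(0.009788715805452205))
barrel (array([ 0.50870321,  0.63433969, -0.02250013]), np.float64(0.012193381547988314))
knob (array([0.4700777 , 0.61271433, 0.17566649]), np.float64(0.0007903975598198793))
[[-0.907  0.421 -0.001]
 [ 0.421  0.907 -0.001]
 [ 0.    -0.002 -1.   ]]
```

```bash
python3 -m handwheel '[{"offset":[-0.04,-0.025,-0.01],"twist":0},{"offset":[-0.09,-0.057,-0.02],"twist":0},{"offset":[-0.14,-0.089,-0.02],"twist":0},{"offset":[-0.19,-0.121,-0.02],"twist":0},{"offset":[-0.24,-0.153,-0.02],"twist":0},{"offset":[-0.29,-0.185,-0.02],"twist":0},{"offset":[-0.34,-0.217,-0.02],"twist":0},{"offset":[-0.39,-0.249,-0.02],"twist":0},{"offset":[-0.44,-0.281,-0.02],"twist":0},{"offset":[-0.48,-0.306,-0.02],"twist":0},{"offset":[-0.51,-0.325,-0.02],"twist":0},{"offset":[-0.526,-0.336,-0.02],"twist":0}]' 0 20
python3 -m handwheel '[{"offset":[0,0,0],"twist":0},{"offset":[0,0,0],"twist":0}]'
python3 - <<'E'
from h import *
o=r.get_obs();im=grab_frame("wrist");cv2.imwrite("pics/w1.png",im);print(o["eef_pos"],o["force"],o["grip_width"])
for c in HUE:
    for p,a in blob(im,c): print(c,p,a,onz("wrist",p,.19,o))
E
```

```text
time_s: 1.6
eef_pos: [0.5783, -0.0063, 0.2586]
orientation: [-0.68, -3.066, 0.0]
force: [0.4, 0.6, 0.2]
grip_width: 0.0
grasp_force: 0.0
time_s: 1.85
eef_pos: [0.5769, -0.0035, 0.2592]
orientation: [-0.676, -3.067, -0.001]
force: [1.2, -0.2, -0.0]
grip_width: -0.0002
grasp_force: 0.0
[ 0.57688274 -0.00353155  0.25923174] [ 1.19040737 -0.19196236 -0.0303385 ] -0.00018415518893225065
red [322. 214.] 2211 [ 0.57596782 -0.00259475  0.19      ]
blue [  2.2 271.1] 106 [ 0.52116131 -0.21953842  0.19      ]
```

View pics/w1.png

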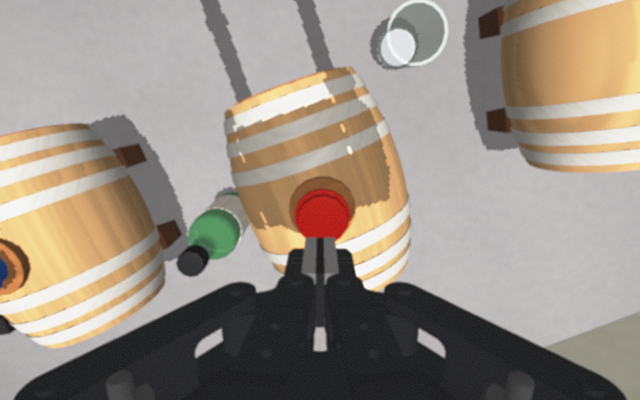

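Red bung at (322,214), directly ahead of the shut fingertips: aligned. I'll descend to just above it.

```bash
python3 -m handwheel '[{"offset":[0,0,0.02],"twist":0},{"offset":[0,0,0.04],"twist":0},{"offset":[0,0,0.052],"twist":0},{"offset":[0,0,0.056],"twist":0},{"offset":[0,0,0.056],"twist":0}]'
python3 -m handwheel '[{"offset":[0,0,0.002],"twist":0},{"offset":[0,0,0.004],"twist":0},{"offset":[0,0,0.006],"twist":0},{"offset":[0,0,0.006],"twist":0}]'
python3 -m handwheel '[{"offset":[0,0,0.001],"twist":0},{"offset":[0,0,0.002],"twist":0},{"offset":[0,0,0.003],"twist":0},{"offset":[0,0,0.003],"twist":0}]'
```

```text
time_s: 2.52
eef_pos: [0.5779, -0.0045, 0.2036]
orientation: [0.677, 3.067, 0.0]
force: [0.2, -0.4, -0.0]
grip_width: 0.0002
grasp_force: 0.0
time_s: 3.02
eef_pos: [0.5781, -0.0048, 0.1978]
orientation: [0.678, 3.066, 0.0]
force: [-0.2, -1.0, 3.4]
grip_width: 0.0005
grasp_force: 1.6
time_s: 3.52
eef_pos: [0.5781, -0.0048, 0.1943]
orientation: [0.678, 3.067, 0.0]
force: [1.1, -0.8, 3.5]
grip_width: -0.0004
grasp_force: 1.6
```

```bash
python3 -m handwheel '[{"offset":[0,0,0.001],"twist":0},{"offset":[0,0,0.002],"twist":0},{"offset":[0,0,0.003],"twist":0},{"offset":[0,0,0.004],"twist":0},{"offset":[0,0,0.004],"twist":0}]'
python3 -m handwheel '[{"offset":[0,0,0.001],"twist":0},{"offset":[0,0,0.001],"twist":0}]'
```

```text
time_s: 4.15
eef_pos: [0.5781, -0.0048, 0.1903]
orientation: [0.677, 3.067, 0.0]
force: [1.9, -0.7, 3.9]
grip_width: 0.0002
grasp_force: 1.5
time_s: 4.4
eef_pos: [0.5781, -0.0048, 0.1893]
orientation: [0.677, 3.067, 0.0]
force: [3.3, -2.0, 3.6]
grip_width: 0.0001
grasp_force: 1.7
```

```bash
python3 -m handwheel '[{"offset":[0,0,0.001],"twist":0},{"offset":[0,0,0.001],"twist":0}]'
python3 -m handwheel '[{"offset":[0,0,0.001],"twist":0},{"offset":[0,0,0.001],"twist":0}]'
```

```text
time_s: 4.65
eef_pos: [0.5781, -0.0048, 0.1888]
orientation: [0.677, 3.067, 0.0]
force: [1.0, -0.6, 6.1]
grip_width: 0.0002
grasp_force: 2.9
time_s: 4.9
eef_pos: [0.5781, -0.0048, 0.1883]
orientation: [0.677, 3.066, 0.0]
force: [1.0, -1.2, 7.6]
grip_width: -0.0003
grasp_force: 4.0
```

```bash
python3 -m handwheel '[{"offset":[0,0,0.001],"twist":0},{"offset":[0,0,0.001],"twist":0}]'
python3 -m handwheel '[{"offset":[0,0,0.001],"twist":0},{"offset":[0,0,0.001],"twist":0},{"offset":[0,0,0.001],"twist":0}]'
```

```text
time_s: 5.15
eef_pos: [0.5781, -0.0048, 0.1878]
orientation: [0.677, 3.066, 0.0]
force: [-0.0, -0.5, 10.2]
grip_width: 0.0002
grasp_force: 5.2
time_s: 5.52
eef_pos: [0.5781, -0.0048, 0.1874]
orientation: [0.677, 3.065, 0.0]
force: [-0.4, -0.6, 12.4]
grip_width: 0.0003
grasp_force: 6.3
```

```bash
python3 -m handwheel '[{"offset":[0,0,-0.01],"twist":0},{"offset":[0,0,-0.04],"twist":0},{"offset":[0,0,-0.065],"twist":0},{"offset":[0.017,0.034,-0.07],"twist":0},{"offset":[0.037,0.075,-0.07],"twist":0},{"offset":[0.057,0.116,-0.07],"twist":0},{"offset":[0.077,0.157,-0.07],"twist":0},{"offset":[0.097,0.198,-0.07],"twist":0},{"offset":[0.110,0.225,-0.07],"twist":0},{"offset":[0.117,0.237,-0.07],"twist":0},{"offset":[0.117,0.237,-0.07],"twist":0},{"offset":[0.117,0.237,-0.07],"twist":0}]'
python3 - <<'E'
from h import *
o=r.get_obs();im=grab_frame("wrist");cv2.imwrite("pics/w2.png",im);print(o["eef_pos"],o["force"])
for c in HUE:
    for p,a in blob(im,c): print(c,p,a,onz("wrist",p,.19,o))
t,s=grab_frame("top"),grab_frame("scene")
cv2.imwrite("pics/top1.png",t);print(blob(t,"red"),blob(s,"red"))
E
```

```text
time_s: 7.02
eef_pos: [0.5713, 0.2581, 0.2551]
orientation: [-0.679, -3.067, 0.002]
force: [0.5, 0.5, -0.1]
grip_width: 0.0001
grasp_force: 0.0
[0.57125436 0.25813939 0.25507377] [ 0.52893402  0.49807022 -0.05623582]
red [ 24.3 353.1] 1937 [0.57461366 0.01745667 0.19      ]
yellow [327.1 214.4] 2218 [0.5706898  0.26229877 0.19      ]
[(array([274.3, 155.4]), 196)] [(array([306.3, 152.8]), 142)]
```

View pics/w2.png

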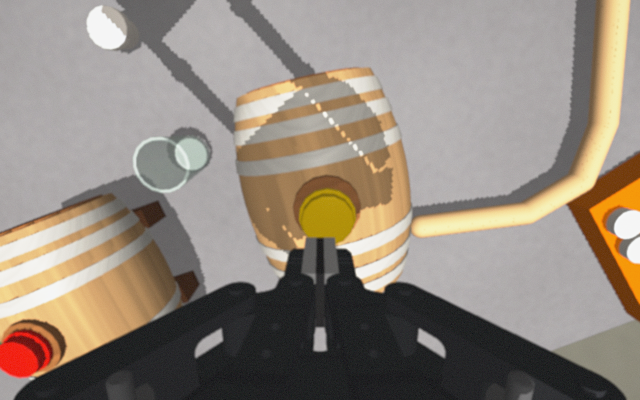

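View pics/top1.png

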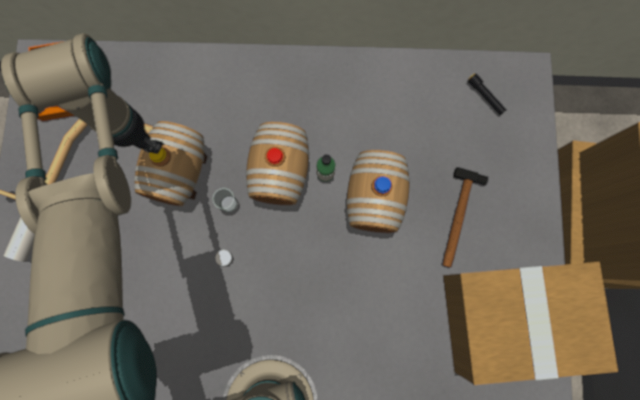

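The red bung is lower and its cask unmoved. Yellow at (327,214) is about 2 mm right of the fingers' centre line (320), and the pipe at (415,228) is clear of the press. Shift +2 mm in tool y and descend.

```bash
python3 -m handwheel '[{"offset":[0,0.002,0.02],"twist":0},{"offset":[0,0.002,0.04],"twist":0},{"offset":[0,0.002,0.048],"twist":0},{"offset":[0,0.002,0.051],"twist":0},{"offset":[0,0.002,0.051],"twist":0}]'
python3 -m handwheel '[{"offset":[0,0,0.002],"twist":0},{"offset":[0,0,0.004],"twist":0},{"offset":[0,0,0.006],"twist":0},{"offset":[0,0,0.007],"twist":0},{"offset":[0,0,0.008],"twist":0},{"offset":[0,0,0.009],"twist":0}]'
python3 -m handwheel '[{"offset":[0,0,0.001],"twist":0},{"offset":[0,0,0.002],"twist":0},{"offset":[0,0,0.003],"twist":0},{"offset":[0,0,0.004],"twist":0},{"offset":[0,0,0.004],"twist":0}]'
```

```text
time_s: 7.8
eef_pos: [0.5727, 0.2612, 0.2048]
orientation: [0.678, 3.067, 0.001]
force: [-0.3, -0.3, -0.3]
grip_width: -0.0
grasp_force: 0.0
time_s: 8.55
eef_pos: [0.5727, 0.2614, 0.1955]
orientation: [0.678, 3.067, 0.001]
force: [0.8, -0.2, 3.2]
grip_width: 0.0002
grasp_force: 1.8
time_s: 9.18
eef_pos: [0.5726, 0.2614, 0.1913]
orientation: [0.677, 3.067, 0.001]
force: [2.9, -0.3, 3.0]
grip_width: -0.0002
grasp_force: 1.5
```

```bash
python3 -m handwheel '[{"offset":[0,0,0.001],"twist":0},{"offset":[0,0,0.002],"twist":0},{"offset":[0,0,0.002],"twist":0}]'
python3 -m handwheel '[{"offset":[0,0,0.001],"twist":0},{"offset":[0,0,0.002],"twist":0},{"offset":[0,0,0.002],"twist":0}]'
```

```text
time_s: 9.55
eef_pos: [0.5726, 0.2614, 0.1894]
orientation: [0.677, 3.067, 0.001]
force: [2.0, 0.5, 3.5]
grip_width: 0.0
grasp_force: 1.7
time_s: 9.93
eef_pos: [0.5726, 0.2614, 0.1884]
orientation: [0.677, 3.066, 0.001]
force: [1.8, 0.4, 8.0]
grip_width: -0.0
grasp_force: 3.9
```

```bash
python3 -m handwheel '[{"offset":[0,0,0.001],"twist":0},{"offset":[0,0,0.002],"twist":0},{"offset":[0,0,0.002],"twist":0},{"offset":[0,0,0.002],"twist":0}]'
```

```text
time_s: 10.42
eef_pos: [0.5727, 0.2614, 0.1875]
orientation: [0.677, 3.066, 0.002]
force: [0.7, -0.5, 12.4]
grip_width: 0.0002
grasp_force: 6.0
```

```bash
python3 -m handwheel '[{"offset":[0,0,-0.01],"twist":0},{"offset":[0,0,-0.04],"twist":0},{"offset":[0,0,-0.07],"twist":0},{"offset":[-0.012,-0.035,-0.07],"twist":0},{"offset":[-0.030,-0.089,-0.07],"twist":0},{"offset":[-0.048,-0.143,-0.07],"twist":0},{"offset":[-0.066,-0.197,-0.07],"twist":0},{"offset":[-0.084,-0.251,-0.07],"twist":0},{"offset":[-0.102,-0.305,-0.07],"twist":0},{"offset":[-0.120,-0.359,-0.07],"twist":0},{"offset":[-0.138,-0.413,-0.07],"twist":0},{"offset":[-0.150,-0.450,-0.07],"twist":0}]'
python3 -m handwheel '[{"offset":[-0.009,-0.027,0],"twist":0},{"offset":[-0.0125,-0.038,0],"twist":0},{"offset":[-0.0125,-0.038,0],"twist":0},{"offset":[-0.0125,-0.038,0],"twist":0}]'
python3 - <<'E'
from h import *
o=r.get_obs();im=grab_frame("wrist");cv2.imwrite("pics/w3.png",im);print(o["eef_pos"],o["force"])
for p,a in blob(im,"blue"): print(p,a,onz("wrist",p,.19,o))
E
```

```text
time_s: 11.92
eef_pos: [0.5167, -0.2116, 0.254]
orientation: [-0.679, -3.062, -0.002]
force: [-0.5, 0.2, -0.3]
grip_width: -0.0001
grasp_force: 0.0
time_s: 12.42
eef_pos: [0.514, -0.2483, 0.255]
orientation: [-0.676, -3.067, -0.002]
force: [-0.8, 0.2, 0.4]
grip_width: 0.0002
grasp_force: 0.0
[ 0.51397603 -0.24834746  0.25502867] [-0.78067796  0.18902724  0.37517257]
[317.9 216.2] 2051 [ 0.51204159 -0.24980013  0.19      ]
```

View pics/w3.png

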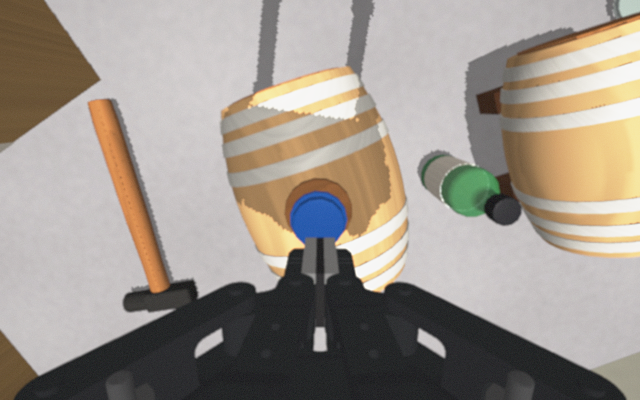

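Blue bung at (318,216) sits directly ahead of the fingertips, aligned. Press.

```bash
python3 -m handwheel '[{"offset":[0,-0.001,0.02],"twist":0},{"offset":[0,-0.001,0.04],"twist":0},{"offset":[0,-0.001,0.048],"twist":0},{"offset":[0,-0.001,0.051],"twist":0},{"offset":[0,-0.001,0.051],"twist":0}]'
python3 -m handwheel '[{"offset":[0,0,0.002],"twist":0},{"offset":[0,0,0.004],"twist":0},{"offset":[0,0,0.006],"twist":0},{"offset":[0,0,0.007],"twist":0},{"offset":[0,0,0.008],"twist":0},{"offset":[0,0,0.009],"twist":0}]'
python3 -m handwheel '[{"offset":[0,0,0.001],"twist":0},{"offset":[0,0,0.002],"twist":0},{"offset":[0,0,0.003],"twist":0},{"offset":[0,0,0.004],"twist":0},{"offset":[0,0,0.004],"twist":0}]'
python3 -m handwheel '[{"offset":[0,0,0.001],"twist":0},{"offset":[0,0,0.002],"twist":0},{"offset":[0,0,0.002],"twist":0}]'
```

```text
time_s: 13.1
eef_pos: [0.5141, -0.2506, 0.2048]
orientation: [0.677, 3.067, -0.0]
force: [-0.1, 0.1, 0.8]
grip_width: -0.0001
grasp_force: 0.0
time_s: 13.85
eef_pos: [0.514, -0.2509, 0.1955]
orientation: [0.678, 3.067, -0.0]
force: [0.3, -0.2, 3.3]
grip_width: -0.0003
grasp_force: 1.8
time_s: 14.48
eef_pos: [0.5139, -0.2508, 0.1912]
orientation: [0.678, 3.067, -0.0]
force: [1.7, -1.3, 3.0]
grip_width: -0.0001
grasp_force: 1.5
time_s: 14.85
eef_pos: [0.5139, -0.2508, 0.1893]
orientation: [0.677, 3.067, -0.0]
force: [2.1, -1.9, 3.7]
grip_width: 0.0001
grasp_force: 1.7
```

```bash
python3 -m handwheel '[{"offset":[0,0,0.001],"twist":0},{"offset":[0,0,0.002],"twist":0},{"offset":[0,0,0.002],"twist":0}]'
python3 -m handwheel '[{"offset":[0,0,0.001],"twist":0},{"offset":[0,0,0.002],"twist":0},{"offset":[0,0,0.002],"twist":0},{"offset":[0,0,0.002],"twist":0}]'
```

```text
time_s: 15.22
eef_pos: [0.5139, -0.2509, 0.1883]
orientation: [0.677, 3.066, -0.001]
force: [-0.1, -0.9, 7.2]
grip_width: 0.0004
grasp_force: 4.1
time_s: 15.72
eef_pos: [0.514, -0.2509, 0.1873]
orientation: [0.677, 3.066, -0.001]
force: [-0.0, 0.4, 12.7]
grip_width: -0.0003
grasp_force: 6.4
```

```bash
python3 -m handwheel '[{"offset":[0,0,-0.01],"twist":0},{"offset":[0,0,-0.04],"twist":0},{"offset":[0,0,-0.08],"twist":0},{"offset":[0.02,-0.01,-0.11],"twist":0},{"offset":[0.06,-0.03,-0.11],"twist":0},{"offset":[0.09,-0.042,-0.11],"twist":0},{"offset":[0.11,-0.05,-0.11],"twist":0},{"offset":[0.11,-0.05,-0.11],"twist":0},{"offset":[0.11,-0.05,-0.11],"twist":0}]'
python3 - <<'E'
from h import *
t,s=grab_frame("top"),grab_frame("scene")
cv2.imwrite("pics/top2.png",t);cv2.imwrite("pics/scene2.png",s)
for c,a,b in [("red",(274,155),(307,152)),("yellow",(158,154),(226,115)),("blue",(382,185),(378,211))]:
    print(c,blob(t,c,a),blob(s,c,b))
E
```

```text
time_s: 16.85
eef_pos: [0.3936, -0.2499, 0.2951]
orientation: [0.677, 3.067, 0.001]
force: [-0.2, -0.3, 0.3]
grip_width: 0.0001
grasp_force: 0.0
red [(array([274.3, 155.4]), 198)] [(array([306.3, 152.8]), 142)]
yellow [(array([158.7, 155. ]), 192)] [(array([226.1, 116.1]), 109)]
blue [(array([378.4, 183.9]), 53)] []
```

View pics/scene2.png

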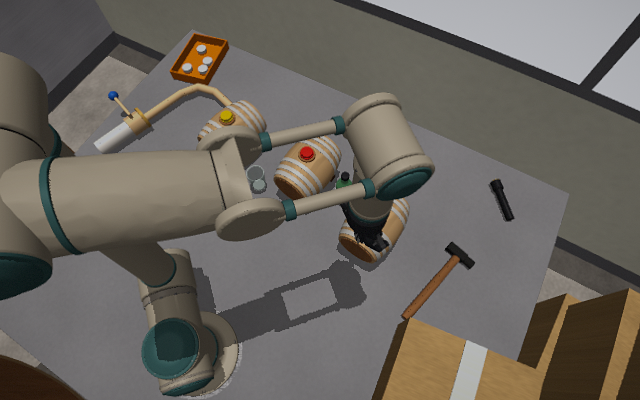

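The view shows red (306,153) and yellow (226,116) lowered, with their casks, the tumbler and the mallet in place. The arm hides blue, but its force and height at the stop matched the other two. Nothing is being touched, so I'm handing in.

```bash
python3 -c "
from bench import ticket
print(ticket.job_done())"
```

```text
the job is handed in; nothing more can be done
None
```

I pressed the red, yellow and blue bungs home in that order, each to its stop at about 12 N, and handed the job in at about 17 s with the arm clear. The last views showed nothing moved, but the arm hid the blue bung, so I judged that one home by its force and height.

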